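# Pack up the rocking carving stand

### The arm

A 7-joint arm with a two-finger parallel gripper is mounted at the origin on the work surface. World frame = base frame: x ahead of the robot, y to its left, z up, the work surface at z = 0. Lengths are in m, angles in rad, forces in N, time in s.
With the tool pointing down it reaches from about 0.4 to 0.925 m from the base axis. Payload 4.1 kg.
Tool frame: the origin (TCP) lies at the centre of the arm's flange, where the gripper is bolted on; the fingertips stand 173 mm ahead of it and the grasp point (between the pads) lies 155 mm ahead of it; y points along the fingers, x is the direction in which the jaws open and shut, and the axes are right-handed (so a half turn about y gives the same grasp; the last joint's range is limited). The gripper opens to 85 mm and grips with 20 to 120 N. Pads are 22 mm wide; open, the fingers measure 114 mm over their backs; the gripper's body (76 mm by 85 mm) begins 54 mm behind the grasp point. The pads swing forward as they close: fully open they stand 13 mm farther back than shut.
Start: joints at [1.248, 0.398, 0.045, 1.537, -0.019, 1.207, -0.051], TCP at [0.144, -0.634, 0.405] pointing down, gripper open.
Joint ranges: [-2.82, 2.82], [-0.49, 2.23], [-1.37, 1.46], [0, 2.46], [-1.36, 4.5], [0.23, 2], [-2.94, 2.94]. Speed limits (rad/s): [2.57, 2.57, 3.14, 3.14, 3.14, 3.14, 3.14].

### API

Orientations are given as a unit quaternion [x, y, z, w].
In Python, from cell import readout, eyes, workorder, models gives the robot as it stands.
- The arm moves only by the tool carry_out, never from a script. Its arguments are lists of equal length, an entry for each row: "travel": the shift along the tool's x, y, z in m, a list of three; "roll": the turn about the tool's y in rad; "claw": the finger opening in m, from 0 to 0.0854. In form: {"travel": [[tx, ty, tz], ...], "roll": [roll, ...], "claw": [claw, ...]}. A call has 1 to 20 rows; each row is the pose to reach, as a shift and turn from the pose commanded when the call began, along the tool's axes at that moment; what a row does not reach only later rows make up. A row lasts 1/10 s, in which the tool goes at most 50 mm and 8.59 degrees, less where a joint would pass 70% of its speed; a pose out of reach is approached as far as the arm can. A call with a gripper value outside its range is refused whole. The fingers move at their own pace and stop on an object; "newtons" is the grip in N (left out, the last holds). Time passes only in rows, so rows that repeat a pose let the fingers close. It gives the time, the measured TCP pose, the force and the opening at its end, in the units of the state.
- readout.state(): the state, without advancing time (a new reading comes with each control period).
- eyes.camera(name): name is "scene" or "top"; returns a dict with "img" (400x640x3 uint8, red, green, blue), "range_z" (400x640 float32, m along the optical axis (not along the pixel's ray), 0 where there is no reading), "fx", "fy", "cx", "cy" (pixels), "R" (3x3) and "t" (3): a world point X has camera coordinates R X + t. Camera axes: x right, y down, z forward; pixel columns grow to the right and rows downward; lengths in m; the calibration is good to about 2 mm. A picture is of the moment at which its call begins.
- workorder.close_job(): hands the job in, once; it reports no verdict.
Trained networks look in a picture, given as the dict that the camera call returned (one of the last four; its "shot" number tells which), for a name from the list of things; names that differ only in an ending like _2 or _b are one class to them, and where a whole thing is asked for, a point or a joint stands for the part that bears it (a point fixed in the world has none). Each returns a list of dicts, best first, with "score" (0 to 1); they miss things now and then, are a little off and sometimes report something else, mostly with a low value. They report only what shows in the picture. A call takes as long as a camera call. They do not tell look-alikes from the thing itself.
- models.recognise(picture, thing): "point" ([x, y, z] in m, in world coordinates, good to about 4 mm: the middle of the surface that is visible of it).
The state is a dict: "time_s": time; "joint_positions": joint angles; "joint_vel": joint speeds; "tau": joint torques, N m; "tool_pos": TCP position; "ee_rot": TCP orientation; "ft_force": force on the tool from outside, world axes, zero at the start; "wrist_torque": the same for the moment, N m; "width": finger opening in m.
Only numpy, scipy, OpenCV 4.12 (cv2) and the standard library are available. Lean on these libraries where they do the work, as an engineer would, in place of code of your own. Each camera call takes 0.05 s, during which the arm holds its last target.

### The job

The carving stand rocks because one of its two front feet hangs clear of the packing board below it. Slide plywood shims flat under that foot, one by one on top of each other, until no more will fit and the stand no longer rocks; then press down firmly on the stand's top above that foot to prove that it bears on the shims, and let go. Do not shift the stand off its supports, and leave the other things on the bench where they are.

Things in the scene. Friction and masses are not known exactly. Their poses are not given: they have to be found in the camera images.
- stand: loose 2 kg carving stand: wooden board 210 x 230 x 18 mm on four round steel feet. Origin: its centre in the plane of the feet's undersides (37.5 mm above the bench); x to its back (away from the robot, up to 13 degrees askew), y left, z up. Board top 42 mm above origin. A post with a turned blank, 36 mm radius, rises at x = +40 mm to 225 mm. About 3 N down over the hanging foot rocks it; let go, it returns level
- foot_left (a point): centre of the underside of the stand's left front foot (x = -80, y = +90 mm in the stand's frame). All feet are steel, 40 mm diameter, 24 mm tall, tapering over the lowest 6 mm to a flat 18 mm wide. The back feet rest on a steel rail
- foot_right (a point): centre of the underside of the stand's right front foot (x = -80, y = -90 mm in the stand's frame)
- riser: fixed steel block 110 x 46 mm, top 37.5 mm above the bench, standing out from under the front of the stand; it carries one front foot, left or right. The other front foot is the one that hangs. Origin: at bench height straight under that foot, axes as the stand's; the block runs from x = -82 to +28 mm
- board_thin: fixed wooden packing board lying on the bench, 150 x 120 x 6 mm, under one of the front feet. Origin: at bench height straight under that foot, axes as the stand's; the board runs from x = -115 to +35 mm and y = +-60 mm. If it is under the hanging foot the gap is 31.5 mm: three shims
- board_thick: the same, but narrower, 80 mm, and 16 mm thick, under the other front foot. If it is under the hanging foot the gap is 21.5 mm: two shims
- shim1: loose plywood shim, 130 x 42 x 10 mm, 60 g, both short ends rounded; lies flat on the bench at one side. Origin: centre of its underside, x along its length. The three shims are alike; a spare one may stay where it is
- shim2: loose plywood shim, 130 x 42 x 10 mm, 60 g, both short ends rounded; lies flat on the bench at one side. Origin: centre of its underside, x along its length. The three shims are alike; a spare one may stay where it is
- shim3: loose plywood shim, 130 x 42 x 10 mm, 60 g, both short ends rounded; lies flat on the bench at one side. Origin: centre of its underside, x along its length. The three shims are alike; a spare one may stay where it is
- offcut: bystander: loose wooden block 100 x 60 x 35 mm, too thick to be a shim, lying among the shims; origin at the centre of its underside, x along its length
- brush: bystander: a brush lying near the robot
- mallet: bystander: a wooden mallet lying near the robot
- jar: bystander: a jar 70 mm diameter, 90 mm tall, standing at the right
- blank: bystander: a turned wooden blank standing at the back left, 68 mm diameter, 140 mm tall
- tin: bystander: a can 72 mm diameter, 100 mm tall, standing at the left
Not all that is in view belongs to the job. What is shaped like the shim2 but pink or turquoise is not meant.

How it is judged:
On the way, in this order (a step that is already met when the one before it is completed fails the run):
1. a first shim lies flat under the hanging foot, let go (((x of foot_left in the frame of shim1 between -0.05 and 0.05 m and y of foot_left in the frame of shim1 between -0.016 and 0.016 m and angle between shim1's own z axis and vertical below 0.08 rad and z of foot_left in the frame of shim1 above 0.008 m) or (x of foot_left in the frame of shim2 between -0.05 and 0.05 m and y of foot_left in the frame of shim2 between -0.016 and 0.016 m and angle between shim2's own z axis and vertical below 0.08 rad and z of foot_left in the frame of shim2 above 0.008 m) or (x of foot_left in the frame of shim3 between -0.05 and 0.05 m and y of foot_left in the frame of shim3 between -0.016 and 0.016 m and angle between shim3's own z axis and vertical below 0.08 rad and z of foot_left in the frame of shim3 above 0.008 m) or (x of foot_right in the frame of shim1 between -0.05 and 0.05 m and y of foot_right in the frame of shim1 between -0.016 and 0.016 m and angle between shim1's own z axis and vertical below 0.08 rad and z of foot_right in the frame of shim1 above 0.008 m) or (x of foot_right in the frame of shim2 between -0.05 and 0.05 m and y of foot_right in the frame of shim2 between -0.016 and 0.016 m and angle between shim2's own z axis and vertical below 0.08 rad and z of foot_right in the frame of shim2 above 0.008 m) or (x of foot_right in the frame of shim3 between -0.05 and 0.05 m and y of foot_right in the frame of shim3 between -0.016 and 0.016 m and angle between shim3's own z axis and vertical below 0.08 rad and z of foot_right in the frame of shim3 above 0.008 m)) and contact force between the fingers and shim1 below 0.5 N and contact force between the fingers and shim2 below 0.5 N and contact force between the fingers and shim3 below 0.5 N), for 0.2 s.
2. the shims fill the gap under the foot, let go (((x of foot_left in the frame of shim1 between -0.05 and 0.05 m and y of foot_left in the frame of shim1 between -0.016 and 0.016 m and angle between shim1's own z axis and vertical below 0.08 rad and z of foot_left in the frame of shim1 between 0.008 and 0.0145 m) or (x of foot_left in the frame of shim2 between -0.05 and 0.05 m and y of foot_left in the frame of shim2 between -0.016 and 0.016 m and angle between shim2's own z axis and vertical below 0.08 rad and z of foot_left in the frame of shim2 between 0.008 and 0.0145 m) or (x of foot_left in the frame of shim3 between -0.05 and 0.05 m and y of foot_left in the frame of shim3 between -0.016 and 0.016 m and angle between shim3's own z axis and vertical below 0.08 rad and z of foot_left in the frame of shim3 between 0.008 and 0.0145 m) or (x of foot_right in the frame of shim1 between -0.05 and 0.05 m and y of foot_right in the frame of shim1 between -0.016 and 0.016 m and angle between shim1's own z axis and vertical below 0.08 rad and z of foot_right in the frame of shim1 between 0.008 and 0.0145 m) or (x of foot_right in the frame of shim2 between -0.05 and 0.05 m and y of foot_right in the frame of shim2 between -0.016 and 0.016 m and angle between shim2's own z axis and vertical below 0.08 rad and z of foot_right in the frame of shim2 between 0.008 and 0.0145 m) or (x of foot_right in the frame of shim3 between -0.05 and 0.05 m and y of foot_right in the frame of shim3 between -0.016 and 0.016 m and angle between shim3's own z axis and vertical below 0.08 rad and z of foot_right in the frame of shim3 between 0.008 and 0.0145 m)) and contact force between the fingers and shim1 below 0.5 N and contact force between the fingers and shim2 below 0.5 N and contact force between the fingers and shim3 below 0.5 N and linear speed of each of shim1, shim2, shim3 below 0.02 m/s), for 0.2 s.
3. the stand is pressed down by the gripper above the foot, and the foot bears on the shims (((x of foot_left in the frame of shim1 between -0.05 and 0.05 m and y of foot_left in the frame of shim1 between -0.016 and 0.016 m and angle between shim1's own z axis and vertical below 0.08 rad and z of foot_left in the frame of shim1 between 0.008 and 0.0145 m) or (x of foot_left in the frame of shim2 between -0.05 and 0.05 m and y of foot_left in the frame of shim2 between -0.016 and 0.016 m and angle between shim2's own z axis and vertical below 0.08 rad and z of foot_left in the frame of shim2 between 0.008 and 0.0145 m) or (x of foot_left in the frame of shim3 between -0.05 and 0.05 m and y of foot_left in the frame of shim3 between -0.016 and 0.016 m and angle between shim3's own z axis and vertical below 0.08 rad and z of foot_left in the frame of shim3 between 0.008 and 0.0145 m) or (x of foot_right in the frame of shim1 between -0.05 and 0.05 m and y of foot_right in the frame of shim1 between -0.016 and 0.016 m and angle between shim1's own z axis and vertical below 0.08 rad and z of foot_right in the frame of shim1 between 0.008 and 0.0145 m) or (x of foot_right in the frame of shim2 between -0.05 and 0.05 m and y of foot_right in the frame of shim2 between -0.016 and 0.016 m and angle between shim2's own z axis and vertical below 0.08 rad and z of foot_right in the frame of shim2 between 0.008 and 0.0145 m) or (x of foot_right in the frame of shim3 between -0.05 and 0.05 m and y of foot_right in the frame of shim3 between -0.016 and 0.016 m and angle between shim3's own z axis and vertical below 0.08 rad and z of foot_right in the frame of shim3 between 0.008 and 0.0145 m)) and contact force between the fingers and stand above 3 N and (contact force between stand and shim1 above 1.5 N or contact force between stand and shim2 above 1.5 N or contact force between stand and shim3 above 1.5 N)), for 0.15 s.
At the end, for the whole second after the job is handed in: A shim lies flat under the hanging front foot with under 4.5 mm of play, the foot's centre within 50 mm lengthwise and 16 mm crosswise of the shim's centre; all shims flat (4.5 degrees) and at rest; the stand level (1.4 degrees), at rest, within 25 mm of where it stood (((x of foot_left in the frame of shim1 between -0.05 and 0.05 m and y of foot_left in the frame of shim1 between -0.016 and 0.016 m and angle between shim1's own z axis and vertical below 0.08 rad and z of foot_left in the frame of shim1 between 0.008 and 0.0145 m) or (x of foot_left in the frame of shim2 between -0.05 and 0.05 m and y of foot_left in the frame of shim2 between -0.016 and 0.016 m and angle between shim2's own z axis and vertical below 0.08 rad and z of foot_left in the frame of shim2 between 0.008 and 0.0145 m) or (x of foot_left in the frame of shim3 between -0.05 and 0.05 m and y of foot_left in the frame of shim3 between -0.016 and 0.016 m and angle between shim3's own z axis and vertical below 0.08 rad and z of foot_left in the frame of shim3 between 0.008 and 0.0145 m) or (x of foot_right in the frame of shim1 between -0.05 and 0.05 m and y of foot_right in the frame of shim1 between -0.016 and 0.016 m and angle between shim1's own z axis and vertical below 0.08 rad and z of foot_right in the frame of shim1 between 0.008 and 0.0145 m) or (x of foot_right in the frame of shim2 between -0.05 and 0.05 m and y of foot_right in the frame of shim2 between -0.016 and 0.016 m and angle between shim2's own z axis and vertical below 0.08 rad and z of foot_right in the frame of shim2 between 0.008 and 0.0145 m) or (x of foot_right in the frame of shim3 between -0.05 and 0.05 m and y of foot_right in the frame of shim3 between -0.016 and 0.016 m and angle between shim3's own z axis and vertical below 0.08 rad and z of foot_right in the frame of shim3 between 0.008 and 0.0145 m)) and angle between each of shim1, shim2, shim3's own z axis and vertical below 0.08 rad and angle between stand's own z axis and vertical below 0.025 rad and distance of stand from where it was at the start of the episode below 0.025 m and linear speed of each of stand, shim1, shim2, shim3 below 0.02 m/s); the robot touches nothing.
It fails at once if the stand is shoved more than 35 mm (distance of stand from where it was at the start of the episode above 0.035 m).
It fails at once if a bystander is moved more than 40 mm (distance of any of offcut, brush, mallet, jar, blank, tin from where it was at the start of the episode above 0.04 m).
It also fails if it takes over 72 s, if anything falls off the work surface, if the arm or the gripper's body presses on something with over 40 N, if the wrist force passes 120 N, or if a joint passes its speed limit or range.

## Working session

There is one attempt and no reset: what is moved stays moved. The work goes in short steps, Python scripts to look and compute and a tool call to move; the robot and the scene stay as the last step left them, time stands still between calls to the robot, and variables do not carry over. Pictures are saved under pics/ and viewed, and the job is handed in when it is done.

Besides the shell and the picture viewer there is one more tool, called after "Request:" as a command line: name --pt "numbers of a row" for each row, then --argument value for the rest. carry_out: Moves the arm, as the interface text tells. Its arguments: {"type":"object","properties":{"travel":{"type":"array"},"roll":{"type":"array"},"claw":{"type":"array"},"newtons":{"type":"number"}},"required":["travel","roll","claw"]}

```bash
ls; mkdir -p pics
cat > h.py <<'E'
import numpy as np, cv2
from cell import readout, eyes, workorder, models
def save(p,n,s=1.25):
    cv2.imwrite('pics/'+n,cv2.resize(cv2.cvtColor(p['img'],cv2.COLOR_RGB2BGR),None,fx=s,fy=s))
def world(p,u,v):
    z=p['range_z'][v,u]
    c=np.stack([(u-p['cx'])/p['fx']*z,(v-p['cy'])/p['fy']*z,z],-1)
    return (c-p['t'])@p['R']
def cloud(p):
    v,u=np.mgrid[0:400,0:640]
    return world(p,u,v)
def proj(p,X):
    c=np.array(X)@p['R'].T+p['t']; return np.stack([c[...,0]/c[...,2]*p['fx']+p['cx'],c[...,1]/c[...,2]*p['fy']+p['cy']],-1)
E
python3 - <<'E'
from h import *
a=eyes.camera("top");b=eyes.camera("scene")
save(a,'top0.png');save(b,'scene0.png')
np.set_printoptions(precision=4,suppress=True)
print(readout.state())
for n in ['stand','foot_left','foot_right','riser','board_thin','board_thick','shim1','offcut','brush','mallet','jar','blank','tin']:
    for q in (a,b):
        print(n,[(np.round(r['point'],3).tolist(),round(r['score'],2)) for r in models.recognise(q,n)])
import pickle;pickle.dump((a,b),open('p0.pkl','wb'))
for q in (a,b): print(q['R'],q['t'],q['fx'],q['cx'],q['cy'], -q['R'].T@q['t'])
E
```

```text
pics
{'time_s': 0.1, 'joint_positions': array([ 1.248 ,  0.3991,  0.045 ,  1.5377, -0.0187,  1.2069, -0.0507]), 'joint_vel': array([ 0.0009, -0.0027, -0.    , -0.0019, -0.0026,  0.0004,  0.0008]), 'tau': array([  0.0036, -47.6264,   1.3698, -25.4947,   0.0118,   0.005 ,
         0.    ]), 'tool_pos': array([ 0.1442, -0.6335,  0.4038]), 'ee_rot': array([-0.5524,  0.4415, -0.4405,  0.5531]), 'ft_force': array([ 0.0056,  0.0043, -0.4764]), 'wrist_torque': array([ 0.0486, -0.0339,  0.0286]), 'width': 0.08515745059461888}
stand [([0.708, -0.022, 0.082], 0.65), ([0.62, -0.493, 0.09], 0.48)]
stand [([0.747, -0.044, 0.079], 0.82)]
foot_left [([0.709, -0.024, 0.077], 0.59)]
foot_left [([0.752, -0.045, 0.081], 0.96)]
foot_right [([0.71, -0.019, 0.08], 0.62)]
foot_right [([0.748, -0.04, 0.08], 0.88)]
riser [([0.593, 0.093, 0.041], 0.67), ([0.552, -0.349, 0.012], 0.64)]
riser []
board_thin [([0.558, -0.091, 0.006], 0.63), ([0.552, -0.345, 0.012], 0.52)]
board_thin [([0.552, -0.116, -0.0], 0.61)]
board_thick [([0.564, 0.102, 0.019], 0.6)]
board_thick []
shim1 [([0.571, 0.346, 0.011], 0.96), ([0.3
[... 595 characters left out ...]
032], 0.74), ([0.373, 0.09, 0.025], 0.67)]
jar [([0.618, -0.494, 0.09], 0.88)]
jar [([0.65, -0.504, 0.068], 0.85), ([0.394, 0.343, 0.035], 0.41)]
blank [([0.714, 0.325, 0.094], 0.66)]
blank [([0.744, 0.319, 0.082], 0.64)]
tin [([0.612, 0.486, 0.1], 0.81), ([0.621, -0.495, 0.088], 0.65)]
tin [([0.638, 0.483, 0.077], 0.58)]
[[-0.0071 -0.9999  0.0121]
 [-0.9965  0.006  -0.0836]
 [ 0.0836 -0.0126 -0.9964]] [-0.0011  0.4806  1.2603] 382.77894874352256 317.57969583369584 204.5125761904455 [0.3736 0.012  1.296 ]
[[ 0.4885  0.8726 -0.0028]
 [ 0.623  -0.351  -0.699 ]
 [-0.611   0.3397 -0.7151]] [-0.2474 -0.2522  2.1138] 489.47950192260356 327.11393011004924 199.4723316033901 [ 1.5694 -0.5907  1.3345]
```

View pics/top0.png

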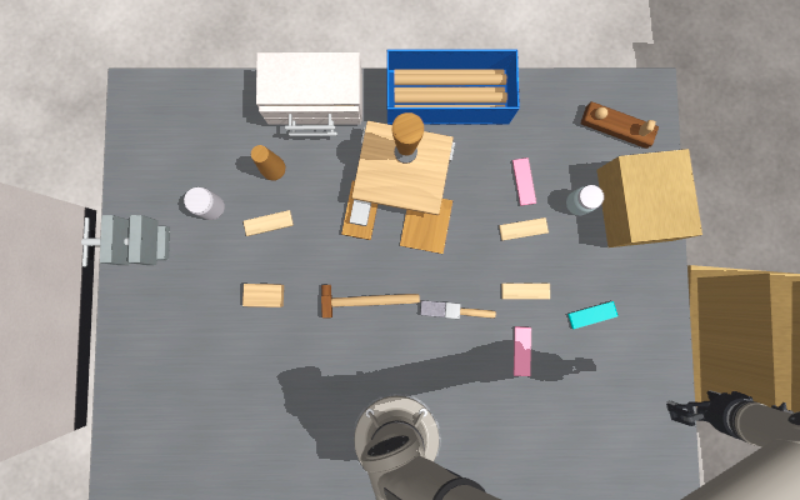

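View pics/scene0.png

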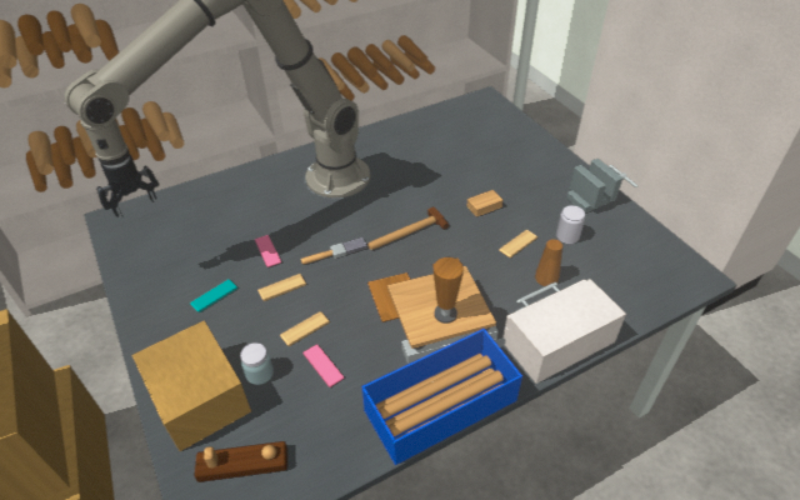

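```bash
cat > m.py <<'E'
from h import *
import pickle
from scipy.spatial.transform import Rotation as Ro
def rect(P,lab):
    (c,s,a)=cv2.minAreaRect((P[:,:2]*1000).astype(np.float32))
    b=cv2.boxPoints((c,s,a)); e=[b[1]-b[0],b[2]-b[1]]
    l=max(e,key=np.linalg.norm); ang=np.degrees(np.arctan2(l[1],l[0]))
    ang=(ang+90)%180-90
    print(lab,'c',np.round(c,1),'size',np.round(sorted(s),1),'long ang',round(ang,1),'n',len(P),'z',np.round(np.median(P[:,2])*1000,1))
def near(p,c,r,z0,z1):
    X=cloud(p).reshape(-1,3); ok=(p['range_z'].reshape(-1)>0)&(np.hypot(X[:,0]-c[0],X[:,1]-c[1])<r)&(X[:,2]>z0)&(X[:,2]<z1)
    return X[ok]
def tool(s):
    R=Ro.from_quat(s['ee_rot']).as_matrix()
    yaw=np.degrees(np.arctan2(R[1,0],R[0,0])); return R,yaw
E
python3 - <<'E'
from m import *
np.set_printoptions(precision=4,suppress=True)
a,b=pickle.load(open('p0.pkl','rb'))
for q,n in((a,'top'),(b,'scene')):
  print(n)
  for c in [(.571,.346),(.384,-.349),(.554,-.346)]: rect(near(q,c,.09,.005,.02),'shim')
  rect(near(q,(.72,-.03),.18,.070,.09),'stand')
  rect(near(q,(.55,-.10),.10,.003,.012),'rboard')
  rect(near(q,(.57,.10),.09,.012,.024),'lboard')
  rect(near(q,(.59,.09),.07,.03,.045),'riser')
  rect(near(q,(.75,0),.2,.15,.3),'post')
  print(np.median(near(q,(.45,-.25),.05,-.02,.02)[:,2]))
s=readout.state();R,y=tool(s);print(R,y)
E
```

```text
top
shim c [568.8 342.6] size [157.9 165.8] long ang 72.0 n 512 z 9.7
shim c [ 390.9 -352.3] size [140.8 158.2] long ang -62.9 n 479 z 9.7
shim c [ 560.3 -351.4] size [156.2 157.2] long ang 55.3 n 561 z 9.4
stand c [751.9 -14.6] size [255.3 297.7] long ang -10.8 n 4169 z 79.3
rboard c [ 541.  -102.4] size [172.7 195.6] long ang -72.8 n 1101 z 5.9
lboard c [592.3  95.6] size [ 79.9 119.5] long ang -11.0 n 419 z 16.3
riser c [596.1  94.7] size [45.4 61.6] long ang -10.4 n 259 z 37.3
post c [746.5 -26.7] size [67.3 72. ] long ang 0.5 n 648 z 260.7
-7.786917460733933e-05
scene
shim c [570.  346.6] size [163.3 163.7] long ang 35.7 n 338 z 9.0
shim c [ 383.2 -351.5] size [158.8 171.7] long ang -22.9 n 375 z 9.3
shim c [ 552.3 -348.8] size [157.5 170.2] long ang 32.9 n 493 z 9.2
stand c [741.5 -14.1] size [252.6 280.1] long ang -10.6 n 3084 z 79.2
rboard c [ 536.3 -113.7] size [154.7 197.6] long ang -45.2 n 573 z 5.9
lboard c [538.4 107.3] size [ 8.3 78. ] long ang 77.6 n 4 z 16.4
riser c [0. 0.] size [0. 0.] long ang 0.0 n 0 z nan
post c [752.3 -28.4] size [69.5 71. ] long ang 65.2 n 733 z 250.5
0.00010420725447667965
[[ 0.222   0.      0.975 ]
 [-0.975  -0.0001  0.222 ]
 [ 0.0001 -1.      0.    ]] -77.17372972416685
  return _methods._mean(a, axis=axis, dtype=dtype,
  ret = ret.dtype.type(ret / rcount)
```

```bash
cat >> m.py <<'E'
def comp(p,c,r,z0,z1,k=3):
    X=cloud(p); m=((p['range_z']>0)&(np.hypot(X[...,0]-c[0],X[...,1]-c[1])<r)&(X[...,2]>z0)&(X[...,2]<z1)).astype(np.uint8)
    m=cv2.medianBlur(m*255,k)>0
    n,l,st,_=cv2.connectedComponentsWithStats(m.astype(np.uint8))
    j=1+np.argmax(st[1:,4]); return X[(l==j)&(X[...,2]>z0)&(X[...,2]<z1)]
E
python3 - <<'E'
from m import *
a,b=pickle.load(open('p0.pkl','rb'))
for q,n in((a,'top'),(b,'scene')):
  print(n)
  for c in [(.571,.346),(.384,-.349),(.554,-.346)]: rect(comp(q,c,.09,.005,.02),'shim')
  rect(comp(q,(.72,-.03),.2,.070,.09),'stand')
  rect(comp(q,(.55,-.10),.12,.003,.012),'rboard')
  rect(comp(q,(.59,.09),.07,.03,.045),'riser') if n=='top' else 0
  rect(comp(q,(.75,0),.2,.15,.3),'post')
a2=a['img']; z=cv2.resize(a2[130:260,240:480],None,fx=3.3,fy=3.3,interpolation=cv2.INTER_CUBIC)
cv2.imwrite('pics/z1.png',z[...,::-1])
z=cv2.resize(a2[150:320,380:540],None,fx=3.3,fy=3.3,interpolation=cv2.INTER_CUBIC)
cv2.imwrite('pics/z2.png',z[...,::-1])
E
```

```text
top
shim c [573.4 345.6] size [ 42.7 128.3] long ang -77.1 n 463 z 9.9
shim c [ 385.  -348.4] size [ 37.  129.6] long ang 89.6 n 444 z 9.8
shim c [ 553.7 -348.8] size [ 42.2 130.6] long ang -81.0 n 447 z 9.7
stand c [707.5 -18.6] size [211.6 230.2] long ang 78.9 n 4051 z 79.3
rboard c [571.5 -81.9] size [122.4 154. ] long ang -11.2 n 956 z 6.2
riser c [596.3  94.7] size [45.4 61.3] long ang -10.3 n 255 z 37.3
post c [746.5 -26.7] size [67.3 72. ] long ang 0.5 n 647 z 260.7
scene
shim c [574.9 344.3] size [ 48.1 131.8] long ang -78.3 n 258 z 10.1
shim c [ 389.8 -350.8] size [ 52.  126.9] long ang -89.2 n 306 z 10.1
shim c [ 556.7 -349.5] size [ 46.9 128.4] long ang -81.1 n 365 z 9.7
stand c [709.3 -18.7] size [217.1 231.3] long ang 78.9 n 2880 z 79.1
rboard c [573.  -84.2] size [119.1 156. ] long ang -11.2 n 427 z 6.4
post c [752.3 -28.4] size [69.5 71. ] long ang 65.2 n 730 z 250.6
```

View pics/z1.png

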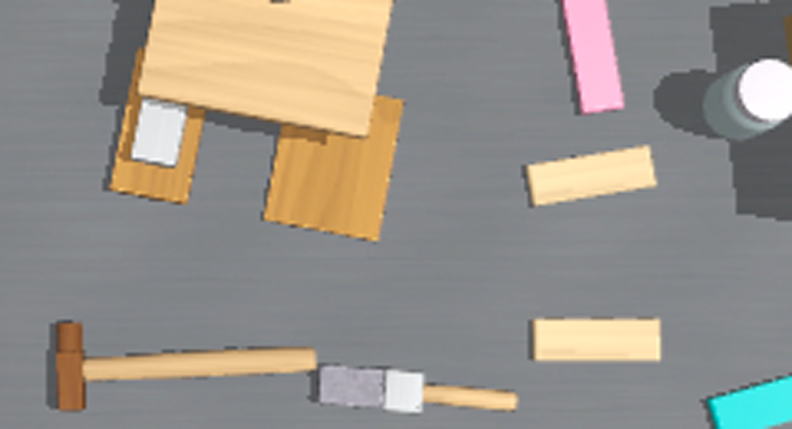

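View pics/z2.png

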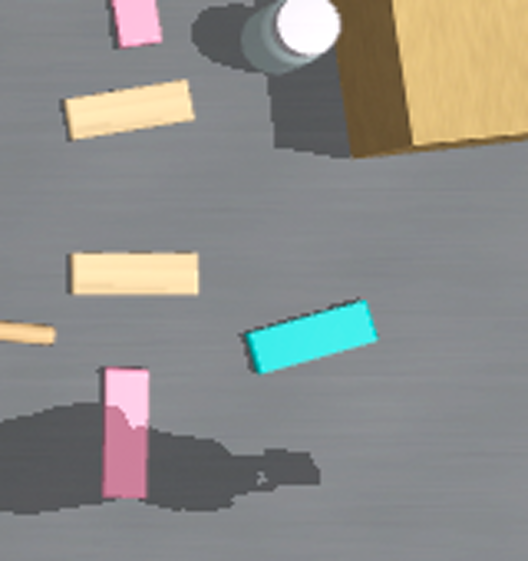

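```bash
cat > g.py <<'E'
from m import *
import sys
def go(x,y,z,yaw):
    s=readout.state();R,y0=tool(s)
    d=R.T@(np.array([x,y,z])-s['tool_pos'])
    dy=(yaw-y0+180)%360-180
    print('t',round(s['time_s'],2),'pos',np.round(s['tool_pos'],4),'yaw',round(y0,2),'F',np.round(s['ft_force'],1),'w',round(s['width'],4))
    print('travel',np.round(d,4).tolist(),'roll',round(-np.radians(dy),4))
if __name__=='__main__': go(*map(float,sys.argv[1:5]))
E
python3 g.py .547 -.2996 .30 9
```

```text
t 1.4 pos [ 0.1443 -0.6338  0.4047] yaw -77.17 F [0.5 0.9 0.6] w 0.0856
travel [-0.2365, 0.1047, 0.4668] roll -1.504
```

Request:
carry_out --pt "-0.2365 0.1047 0.4668" --pt "-0.2365 0.1047 0.4668" --pt "-0.2365 0.1047 0.4668" --pt "-0.2365 0.1047 0.4668" --pt "-0.2365 0.1047 0.4668" --pt "-0.2365 0.1047 0.4668" --pt "-0.2365 0.1047 0.4668" --pt "-0.2365 0.1047 0.4668" --pt "-0.2365 0.1047 0.4668" --pt "-0.2365 0.1047 0.4668" --pt "-0.2365 0.1047 0.4668" --pt "-0.2365 0.1047 0.4668" --pt "-0.2365 0.1047 0.4668" --pt "-0.2365 0.1047 0.4668" --pt "-0.2365 0.1047 0.4668" --pt "-0.2365 0.1047 0.4668" --roll '[-1.504,-1.504,-1.504,-1.504,-1.504,-1.504,-1.504,-1.504,-1.504,-1.504,-1.504,-1.504,-1.504,-1.504,-1.504,-1.504]' --claw '[0.065,0.065,0.065,0.065,0.065,0.065,0.065,0.065,0.065,0.065,0.065,0.065,0.065,0.065,0.065,0.065]' --newtons 60

```text
time_s: 3.0
tool_pos: [0.546, -0.3009, 0.3003]
ee_rot: [0.705, 0.055, -0.055, -0.705]
ft_force: [0.0, 0.2, 0.3]
width: 0.0648
```

```bash
python3 - <<'E'
from h import *
a=eyes.camera("top");b=eyes.camera("scene")
save(b,'s1.png')
for i in range(3):
  print(readout.state()['tool_pos']);eyes.camera("top")
E
python3 g.py .547 -.2996 .1735 9
```

```text
[ 0.54640172 -0.30037568  0.30025134]
[ 0.54654613 -0.30016439  0.3002269 ]
[ 0.54664813 -0.2999637   0.30015514]
t 3.25 pos [ 0.5467 -0.2998  0.3001] yaw 8.97 F [-0.1 -1.2 -0. ] w 0.0652
travel [0.0003, 0.1266, 0.0002] roll -0.0005
```

View pics/s1.png

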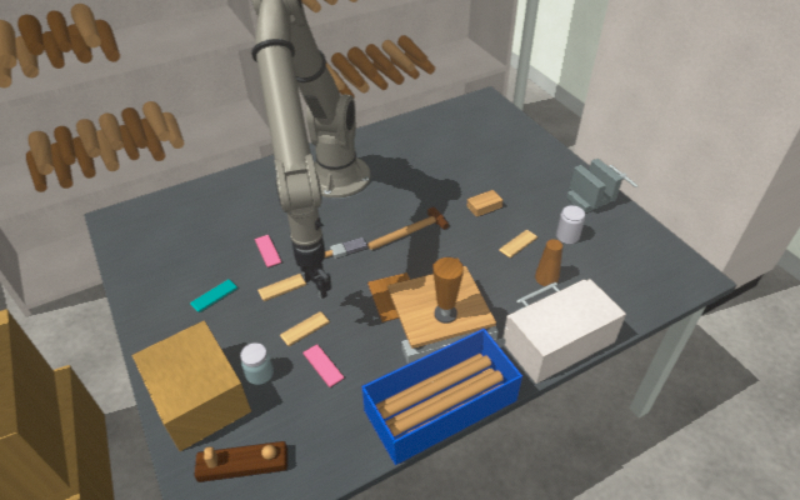

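Request:
carry_out --pt "0 0.04 0" --pt "0 0.08 0" --pt "0 0.11 0" --pt "0 0.12 0" --pt "0 0.1266 0" --pt "0 0.1266 0" --pt "0 0.1266 0" --pt "0 0.1266 0" --pt "0 0.1266 0" --pt "0 0.1266 0" --pt "0 0.1266 0" --pt "0 0.1266 0" --pt "0 0.1266 0" --roll '[0,0,0,0,0,0,0,0,0,0,0,0,0]' --claw '[0.065,0.065,0.065,0.065,0.065,0.065,0.065,0.03,0.03,0.03,0.03,0.03,0.03]' --newtons 60

```text
time_s: 4.55
tool_pos: [0.5478, -0.2999, 0.1753]
ee_rot: [0.706, 0.056, -0.055, -0.704]
ft_force: [0.2, 0.5, 5.7]
width: 0.0398
```

```bash
python3 - <<'E'
from h import *
b=eyes.camera("scene")
u,v=proj(b,np.array([.55,-.33,.02])).astype(int)
z=cv2.resize(b['img'][v-50:v+50,u-80:u+80],None,fx=5,fy=5,interpolation=cv2.INTER_CUBIC)
cv2.imwrite('pics/s2.png',z[...,::-1])
E
python3 g.py .547 -.2996 .215 9
```

```text
t 4.6 pos [ 0.5478 -0.2999  0.1753] yaw 8.99 F [0.4 0.3 6.6] w 0.04
travel [-0.0006, -0.0397, 0.0004] roll -0.0002
```

View pics/s2.png

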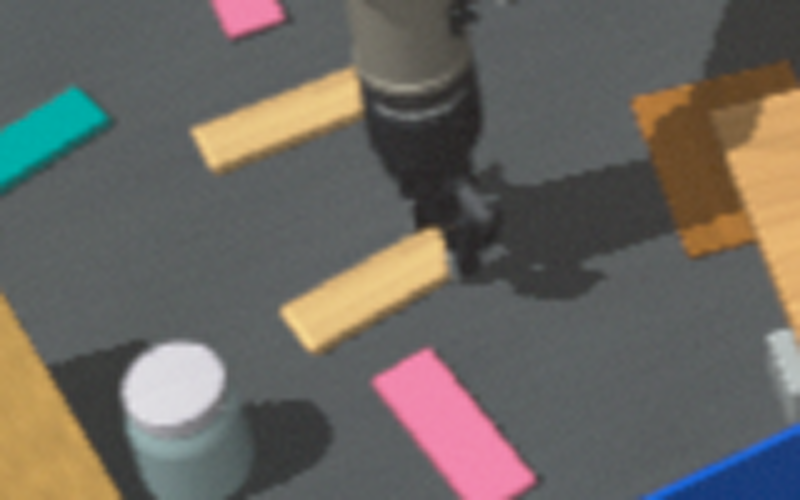

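Request:
carry_out --pt "0 -0.02 0" --pt "0 -0.05 0" --pt "0 -0.08 0" --pt "0 -0.09 0" --pt "0 -0.09 0" --pt "0 -0.09 0" --pt "0 -0.09 0" --roll '[0,0,0,0,0,0,0]' --claw '[0.03,0.03,0.03,0.03,0.03,0.03,0.03]'

```text
time_s: 5.3
tool_pos: [0.5461, -0.2994, 0.2616]
ee_rot: [-0.704, -0.054, 0.056, 0.705]
ft_force: [0.1, 0.3, -0.9]
width: 0.0399
```

```bash
python3 - <<'E'
from m import *
b=eyes.camera("scene");a=eyes.camera("top")
for q in(a,b):
  P=comp(q,(.558,-.36),.06,.05,.12); rect(P,'held')
  A=np.c_[P[:,:2],np.ones(len(P))]; k=np.linalg.lstsq(A,P[:,2],rcond=None)[0]; print('slope',k, 'z', P[:,2].min(),P[:,2].max())
E
python3 g.py .4606 -.0618 .262 78.9
```

```text
t 5.4 pos [ 0.5464 -0.2994  0.2618] yaw 9.01 F [-0.1  0.3 -0.5] w 0.04
travel [-0.0476, 0.0003, 0.2481] roll -1.2199Traceback (most recent call last):
  File "<stdin>", line 4, in <module>
  File "m.py", line 20, in comp
    j=1+np.argmax(st[1:,4]); return X[(l==j)&(X[...,2]>z0)&(X[...,2]<z1)]
        ~~~~~~~~~^^^^^^^^^^
    return _wrapfunc(a, 'argmax', axis=axis, out=out, **kwds)
    return bound(*args, **kwds)
ValueError: attempt to get argmax of an empty sequence
```

Run:
```python
from m import *
b=eyes.camera("scene");a=eyes.camera("top")
save(b,'s3.png')
pickle.dump((a,b),open('p1.pkl','wb'))
for q in(a,b): rect(comp(q,(.558,-.36),.09,.004,.2),'x')
```

```text
x c [ 573.  -307.4] size [ 67.8 167.6] long ang -15.8 n 273 z 148.8
x c [ 529.1 -341.4] size [138.9 158.7] long ang -6.8 n 690 z 97.9
```

View pics/s3.png

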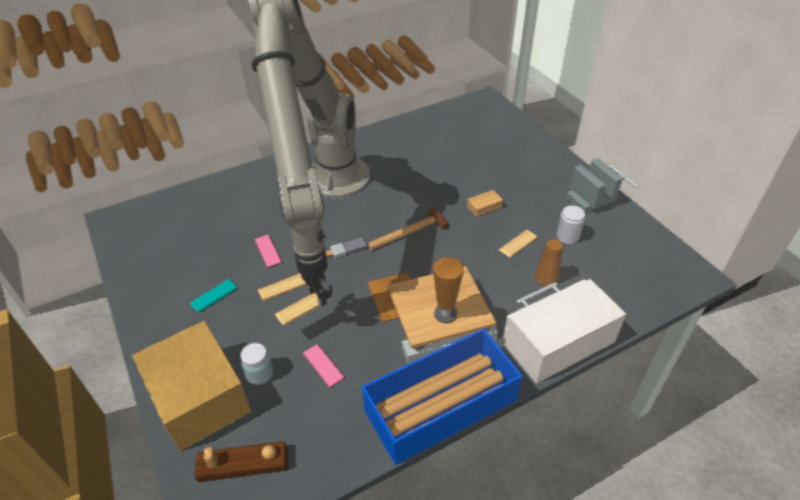

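```bash
cat >> m.py <<'E'
def plane(P):
    k=np.array([0,0,np.median(P[:,2])])
    for _ in range(8):
        r=np.abs(P[:,:2]@k[:2]+k[2]-P[:,2]); w=r<np.maximum(np.median(r)*2.5,.002)
        k=np.linalg.lstsq(np.c_[P[w,:2],np.ones(w.sum())],P[w,2],rcond=None)[0]
    print('slope deg',np.degrees(k[:2]).round(2),'n',w.sum()); return k
E
python3 - <<'E'
from m import *
a,b=pickle.load(open('p1.pkl','rb'))
im=b['img'].astype(int); wood=(im[...,0]>170)&(im[...,0]-im[...,2]>40)
X=cloud(b); m=wood&(X[...,2]>.07)&(X[...,2]<.12)&(np.hypot(X[...,0]-.56,X[...,1]+.36)<.1)
P=X[m]; rect(P,'held'); k=plane(P); print(k[2]+np.array([.558,-.37])@k[:2], k[2]+np.array([.548,-.31])@k[:2])
E
```

```text
held c [ 554.5 -355.7] size [ 48.4 115.6] long ang -83.7 n 352 z 95.8
slope deg [2.9 0.5] n 318
0.09588999405693255 0.09591011838361085
```

Request:
carry_out --pt "-0.0476 0 0.2481" --pt "-0.0476 0 0.2481" --pt "-0.0476 0 0.2481" --pt "-0.0476 0 0.2481" --pt "-0.0476 0 0.2481" --pt "-0.0476 0 0.2481" --pt "-0.0476 0 0.2481" --pt "-0.0476 0 0.2481" --pt "-0.0476 0 0.2481" --pt "-0.0476 0 0.2481" --pt "-0.0476 0 0.2481" --pt "-0.0476 0 0.2481" --pt "-0.0476 0 0.2481" --roll '[-1.22,-1.22,-1.22,-1.22,-1.22,-1.22,-1.22,-1.22,-1.22,-1.22,-1.22,-1.22,-1.22]' --claw '[0.03,0.03,0.03,0.03,0.03,0.03,0.03,0.03,0.03,0.03,0.03,0.03,0.03]'

```text
time_s: 6.8
tool_pos: [0.4611, -0.062, 0.2634]
ee_rot: [0.546, 0.449, -0.449, -0.546]
ft_force: [0.1, -0.8, -0.4]
width: 0.04
```

```bash
python3 - <<'E'
from m import *
a=eyes.camera("top");b=eyes.camera("scene")
u,v=proj(a,np.array([.55,-.08,.08])).astype(int)
z=cv2.resize(a['img'][v-50:v+50,u-80:u+80],None,fx=5,fy=5,interpolation=cv2.INTER_CUBIC)
cv2.imwrite('pics/t4.png',z[...,::-1])
for n,q in(('t',a),('s',b)):
  im=q['img'].astype(int); wood=(im[...,0]>170)&(im[...,0]-im[...,2]>40)
  X=cloud(q); m=wood&(X[...,2]>.085)&(X[...,2]<.11)&(np.hypot(X[...,0]-.51,X[...,1]+.07)<.09)
  P=X[m]; rect(P,'held'+n)
E
python3 g.py .4606 -.0618 .186 78.9
```

```text
heldt c [558.3 -81.5] size [33.8 41.7] long ang 79.2 n 108 z 97.3
helds c [525.7 -74.3] size [ 42.4 108.9] long ang -12.8 n 275 z 97.4
t 6.9 pos [ 0.4611 -0.062   0.2634] yaw 78.88 F [ 1.3 -0.4 -1. ] w 0.04
travel [0.0001, 0.0774, 0.0006] roll -0.0004
```

View pics/t4.png

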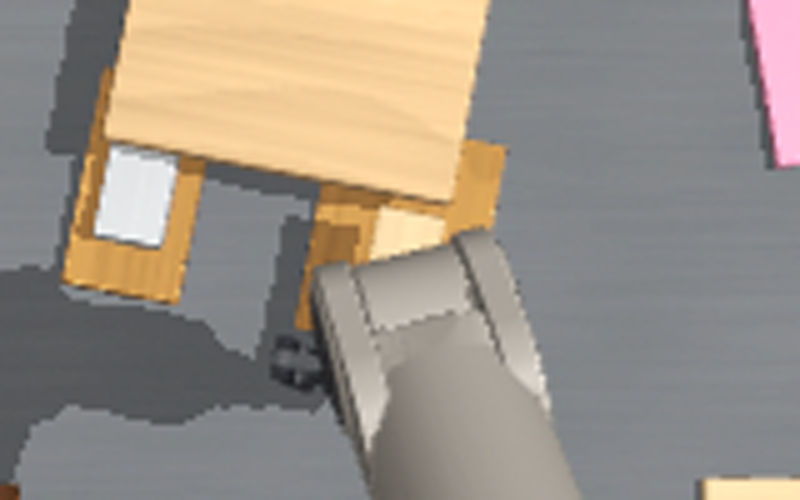

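Request:
carry_out --pt "0 0.03 0" --pt "0 0.06 0" --pt "0 0.0785 0" --pt "0 0.0785 0" --pt "0 0.0785 0" --pt "0 0.0785 0" --pt "0 0.0785 -0.02" --pt "0 0.0785 -0.035" --pt "0 0.0785 -0.05" --pt "0 0.0785 -0.065" --pt "0 0.0785 -0.08" --pt "0 0.0785 -0.08" --pt "0 0.0785 -0.08" --pt "0 0.0785 -0.08" --roll '[0,0,0,0,0,0,0,0,0,0,0,0,0,0]' --claw '[0.03,0.03,0.03,0.03,0.03,0.03,0.03,0.03,0.03,0.03,0.03,0.03,0.03,0.03]'

```text
time_s: 8.3
tool_pos: [0.5388, -0.0773, 0.1851]
ee_rot: [-0.546, -0.449, 0.45, 0.546]
ft_force: [-0.1, -0.4, -0.2]
width: 0.0399
```

```bash
python3 g.py .5391 -.0772 .182 78.9
python3 - <<'E'
from m import *
a=eyes.camera("top")
u,v=proj(a,np.array([.55,-.08,.08])).astype(int)
z=cv2.resize(a['img'][v-50:v+50,u-80:u+80],None,fx=5,fy=5,interpolation=cv2.INTER_CUBIC)
cv2.imwrite('pics/t5.png',z[...,::-1])
rect(comp(a,(.72,-.03),.2,.070,.09),'stand')
E
```

```text
t 8.3 pos [ 0.5388 -0.0773  0.1851] yaw 78.91 F [-0.1 -0.4 -0.2] w 0.0399
travel [0.0001, 0.0031, -0.0003] roll 0.0002
stand c [707.2 -18.6] size [210.4 230.1] long ang 78.9 n 3701 z 79.3
```

View pics/t5.png

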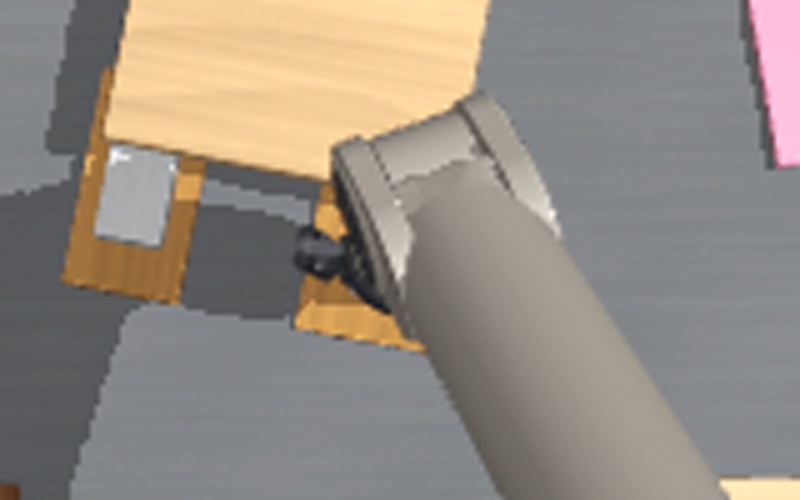

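Request:
carry_out --pt "0 0.0015 0" --pt "0 0.003 0" --pt "0 0.0033 0" --pt "0 0.0033 0" --pt "0 0.0033 0" --pt "0 0.0033 0" --pt "0 0.0033 0" --pt "0 0.0033 0" --pt "0 0.0033 0" --roll '[0,0,0,0,0,0,0,0,0]' --claw '[0.03,0.03,0.03,0.03,0.06,0.06,0.06,0.06,0.06]'

```text
time_s: 9.25
tool_pos: [0.5396, -0.0774, 0.1816]
ee_rot: [0.546, 0.449, -0.449, -0.546]
ft_force: [-0.1, 0.0, 0.5]
width: 0.0602
```

Request:
carry_out --pt "0 -0.01 0" --pt "0 -0.03 0.01" --pt "0 -0.07 0.03" --pt "0 -0.1 0.06" --pt "0 -0.1 0.1" --pt "0 -0.1 0.1" --pt "0 -0.1 0.1" --roll '[0,0,0,0,0,0,0]' --claw '[0.06,0.06,0.06,0.06,0.06,0.06,0.06]'

```text
time_s: 9.95
tool_pos: [0.441, -0.0581, 0.2822]
ee_rot: [0.547, 0.449, -0.449, -0.545]
ft_force: [0.6, -0.4, -0.4]
width: 0.06
```

```bash
python3 - <<'E'
from m import *
a=eyes.camera("top");b=eyes.camera("scene")
u,v=proj(a,np.array([.55,-.08,.08])).astype(int)
z=cv2.resize(a['img'][v-50:v+50,u-80:u+80],None,fx=5,fy=5,interpolation=cv2.INTER_CUBIC)
cv2.imwrite('pics/t6.png',z[...,::-1])
rect(comp(b,(.55,-.08),.06,.0125,.022),'placed s')
rect(comp(a,(.55,-.08),.06,.0125,.022),'placed t')
rect(comp(a,(.72,-.03),.2,.070,.09),'stand')
E
python3 g.py .385 -.299 .30 0
```

```text
placed s c [536.5 -91. ] size [ 9.4 20.8] long ang -43.3 n 10 z 16.1
placed t c [560.8 -80.3] size [40.7 71.1] long ang -13.4 n 205 z 16.0
stand c [707.7 -18.6] size [211.2 230.2] long ang 79.0 n 4071 z 79.3
t 10.05 pos [ 0.4424 -0.0583  0.2821] yaw 78.89 F [ 0.4  0.7 -0.1] w 0.0599
travel [-0.2473, -0.018, 0.0099] roll 1.3769
```

View pics/t6.png

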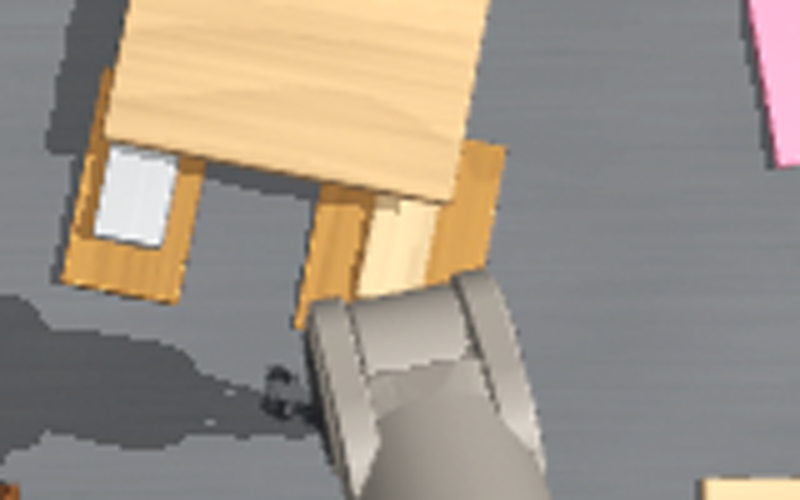

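Request:
carry_out --pt "-0.2473 -0.018 0.0085" --pt "-0.2473 -0.018 0.0085" --pt "-0.2473 -0.018 0.0085" --pt "-0.2473 -0.018 0.0085" --pt "-0.2473 -0.018 0.0085" --pt "-0.2473 -0.018 0.0085" --pt "-0.2473 -0.018 0.0085" --pt "-0.2473 -0.018 0.0085" --pt "-0.2473 -0.018 0.0085" --pt "-0.2473 -0.018 0.0085" --pt "-0.2473 -0.018 0.0085" --pt "-0.2473 -0.018 0.0085" --pt "-0.2473 -0.018 0.0085" --pt "-0.2473 -0.018 0.0085" --roll '[1.3769,1.3769,1.3769,1.3769,1.3769,1.3769,1.3769,1.3769,1.3769,1.3769,1.3769,1.3769,1.3769,1.3769]' --claw '[0.062,0.062,0.062,0.062,0.062,0.062,0.062,0.062,0.062,0.062,0.062,0.062,0.062,0.062]'

```text
time_s: 11.45
tool_pos: [0.3856, -0.2992, 0.2996]
ee_rot: [0.707, 0.0, -0.0, -0.707]
ft_force: [0.1, -0.1, -0.5]
width: 0.0618
```

```bash
python3 g.py .3865 -.299 .176 0
```

```text
t 11.45 pos [ 0.3856 -0.2992  0.2996] yaw 0.05 F [ 0.1 -0.1 -0.5] w 0.0618
travel [0.0009, 0.1236, 0.0002] roll 0.0008
```

Request:
carry_out --pt "0.001 0.04 0" --pt "0.001 0.08 0" --pt "0.001 0.11 0" --pt "0.001 0.12 0" --pt "0.001 0.1235 0" --pt "0.001 0.1235 0" --pt "0.001 0.1235 0" --pt "0.001 0.1235 0" --pt "0.001 0.1235 0" --pt "0.001 0.1235 0" --pt "0.001 0.1235 0" --pt "0.001 0.1235 0" --pt "0.001 0.1235 0" --roll '[0,0,0,0,0,0,0,0,0,0,0,0,0]' --claw '[0.062,0.062,0.062,0.062,0.062,0.062,0.062,0.03,0.03,0.03,0.03,0.03,0.03]'

```text
time_s: 12.75
tool_pos: [0.3871, -0.2996, 0.1777]
ee_rot: [0.708, 0.0, 0.001, -0.706]
ft_force: [-1.4, 1.0, 7.5]
width: 0.0396
```

Request:
carry_out --pt "0 -0.02 0" --pt "0 -0.05 0" --pt "0 -0.08 0" --pt "0 -0.1 0" --pt "0 -0.1 0" --pt "0 -0.1 0" --pt "0 -0.1 0" --roll '[0,0,0,0,0,0,0]' --claw '[0.03,0.03,0.03,0.03,0.03,0.03,0.03]'

```text
time_s: 13.45
tool_pos: [0.3859, -0.2988, 0.2751]
ee_rot: [-0.707, 0.001, 0.001, 0.707]
ft_force: [-0.3, 0.7, -0.6]
width: 0.0396
```

```bash
python3 g.py .4606 -.0618 .277 78.9;  python3 - <<'E'
from m import *
b=eyes.camera("scene");save(b,'s7.png')
u,v=proj(b,np.array([.386,-.34,.1])).astype(int)
im=b['img'].astype(int); wood=(im[...,0]>170)&(im[...,0]-im[...,2]>40)
X=cloud(b); m=wood&(X[...,2]>.08)&(X[...,2]<.13)&(np.hypot(X[...,0]-.386,X[...,1]+.36)<.1)
P=X[m]; rect(P,'held'); k=plane(P); print(k[2]+np.array([.386,-.38])@k[:2], k[2]+np.array([.386,-.33])@k[:2])
z=cv2.resize(b['img'][v-50:v+50,u-80:u+80],None,fx=5,fy=5,interpolation=cv2.INTER_CUBIC)
cv2.imwrite('pics/s7.png',z[...,::-1])
E
```

```text
t 13.45 pos [ 0.3859 -0.2988  0.2751] yaw 0.01 F [-0.3  0.7 -0.6] w 0.0396
travel [0.0747, -0.0017, 0.237] roll -1.3769
held c [ 385.1 -349.3] size [ 51.6 128.2] long ang 88.2 n 285 z 106.1
slope deg [2.67 0.89] n 252
0.10596832511031896 0.10674251022789695
```

View pics/s7.png

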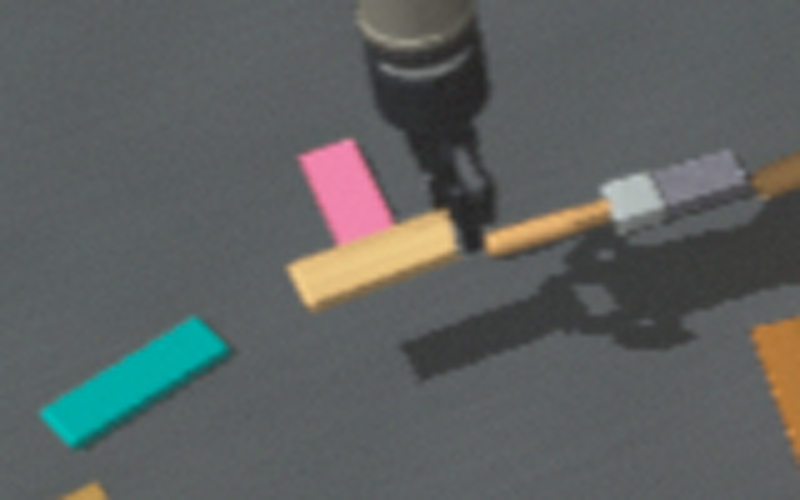

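Request:
carry_out --pt "0.0747 -0.002 0.237" --pt "0.0747 -0.002 0.237" --pt "0.0747 -0.002 0.237" --pt "0.0747 -0.002 0.237" --pt "0.0747 -0.002 0.237" --pt "0.0747 -0.002 0.237" --pt "0.0747 -0.002 0.237" --pt "0.0747 -0.002 0.237" --pt "0.0747 -0.002 0.237" --pt "0.0747 -0.002 0.237" --pt "0.0747 -0.002 0.237" --pt "0.0747 -0.002 0.237" --pt "0.0747 -0.002 0.237" --pt "0.0747 -0.002 0.237" --roll '[-1.3769,-1.3769,-1.3769,-1.3769,-1.3769,-1.3769,-1.3769,-1.3769,-1.3769,-1.3769,-1.3769,-1.3769,-1.3769,-1.3769]' --claw '[0.03,0.03,0.03,0.03,0.03,0.03,0.03,0.03,0.03,0.03,0.03,0.03,0.03,0.03]'

```text
time_s: 14.9
tool_pos: [0.4612, -0.0622, 0.2781]
ee_rot: [0.546, 0.449, -0.449, -0.546]
ft_force: [1.2, -0.5, 0.2]
width: 0.0396
```

```bash
python3 - <<'E'
from m import *
a=eyes.camera("top");b=eyes.camera("scene")
for n,q in(('t',a),('s',b)):
  im=q['img'].astype(int); wood=(im[...,0]>170)&(im[...,0]-im[...,2]>40)
  X=cloud(q); m=wood&(X[...,2]>.095)&(X[...,2]<.125)&(np.hypot(X[...,0]-.51,X[...,1]+.07)<.09)
  P=X[m]; rect(P,'held'+n);k=plane(P);print(k[2]+np.array([.56,-.082])@k[:2], k[2]+np.array([.5,-.07])@k[:2])
E
python3 g.py .4606 -.0618 .197 78.9
```

```text
heldt c [558.7 -82. ] size [33.  41.9] long ang 78.3 n 107 z 109.0
slope deg [0.93 0.1 ] n 98
0.10893538601835696 0.10798747980959947
helds c [525.3 -74.3] size [ 42.6 110.7] long ang -12.4 n 284 z 109.4
slope deg [-0.42  0.79] n 248
0.10912826924948109 0.10973475351740102
t 15.0 pos [ 0.4612 -0.0621  0.2781] yaw 78.88 F [-0.7 -0.9  0. ] w 0.0396
travel [0.0002, 0.0811, 0.0006] roll -0.0004
```

Request:
carry_out --pt "0 0.03 0" --pt "0 0.06 0" --pt "0 0.08 0" --pt "0 0.08 0" --pt "0 0.08 0" --pt "0 0.08 0" --pt "0 0.08 -0.02" --pt "0 0.08 -0.035" --pt "0 0.08 -0.05" --pt "0 0.08 -0.065" --pt "0 0.08 -0.08" --pt "0 0.08 -0.08" --pt "0 0.08 -0.08" --pt "0 0.08 -0.08" --roll '[0,0,0,0,0,0,0,0,0,0,0,0,0,0]' --claw '[0.03,0.03,0.03,0.03,0.03,0.03,0.03,0.03,0.03,0.03,0.03,0.03,0.03,0.03]'

```text
time_s: 16.4
tool_pos: [0.5389, -0.0774, 0.1984]
ee_rot: [0.546, 0.449, -0.45, -0.546]
ft_force: [-0.0, 0.2, 0.1]
width: 0.0392
```

```bash
python3 g.py .5391 -.0772 .194 78.9
```

```text
t 16.4 pos [ 0.5389 -0.0774  0.1984] yaw 78.91 F [-0.   0.2  0.1] w 0.0392
travel [0.0003, 0.0044, -0.0001] roll 0.0002
```

Lower a little at a time, watching the force.

Request:
carry_out --pt "0 0.002 0" --pt "0 0.0035 0" --pt "0 0.0035 0" --pt "0 0.0035 0" --roll '[0,0,0,0]' --claw '[0.03,0.03,0.03,0.03]'

```text
time_s: 16.8
tool_pos: [0.5395, -0.0775, 0.1945]
ee_rot: [-0.546, -0.449, 0.449, 0.546]
ft_force: [-1.0, -1.0, -1.3]
width: 0.0394
```

Request:
carry_out --pt "0 0.0007 0" --pt "0 0.0007 0" --pt "0 0.0007 0" --roll '[0,0,0]' --claw '[0.03,0.03,0.03]'

```text
time_s: 17.1
tool_pos: [0.5397, -0.0775, 0.1939]
ee_rot: [0.546, 0.449, -0.449, -0.546]
ft_force: [0.1, 0.6, 0.2]
width: 0.0397
```

Request:
carry_out --pt "0 0 0" --pt "0 0 0" --pt "0 0 0" --pt "0 0 0" --pt "0 -0.01 0" --pt "0 -0.03 0.01" --pt "0 -0.07 0.03" --pt "0 -0.1 0.06" --pt "0 -0.1 0.1" --pt "0 -0.1 0.1" --pt "0 -0.1 0.1" --roll '[0,0,0,0,0,0,0,0,0,0,0]' --claw '[0.06,0.06,0.06,0.06,0.06,0.06,0.06,0.06,0.06,0.06,0.06]'

```text
time_s: 18.2
tool_pos: [0.4411, -0.0583, 0.2946]
ee_rot: [0.547, 0.449, -0.45, -0.545]
ft_force: [0.4, 0.7, 0.5]
width: 0.06
```

```bash
python3 - <<'E'
from m import *
a=eyes.camera("top");b=eyes.camera("scene")
u,v=proj(a,np.array([.55,-.08,.08])).astype(int)
z=cv2.resize(a['img'][v-50:v+50,u-80:u+80],None,fx=5,fy=5,interpolation=cv2.INTER_CUBIC)
cv2.imwrite('pics/t8.png',z[...,::-1])
P=comp(a,(.55,-.08),.06,.02,.035);rect(P,'placed t');plane(P)
rect(comp(a,(.72,-.03),.2,.070,.09),'stand')
rect(comp(a,(.574,.345),.09,.005,.02),'shim3')
E
python3 g.py .574 .345 .30 12.5
```

```text
placed t c [561.2 -80.8] size [41.8 67.8] long ang -12.6 n 227 z 26.0
slope deg [-0.48 -0.36] n 210
stand c [707.4 -18.4] size [211.7 230.6] long ang 78.9 n 4058 z 79.4
shim3 c [573.4 346.1] size [ 42.8 127.9] long ang -77.1 n 462 z 10.1
t 18.3 pos [ 0.4424 -0.0585  0.2944] yaw 78.89 F [-0.7 -0.3 -0. ] w 0.0601
travel [0.4213, -0.0054, -0.0513] roll 1.1587
```

View pics/t8.png

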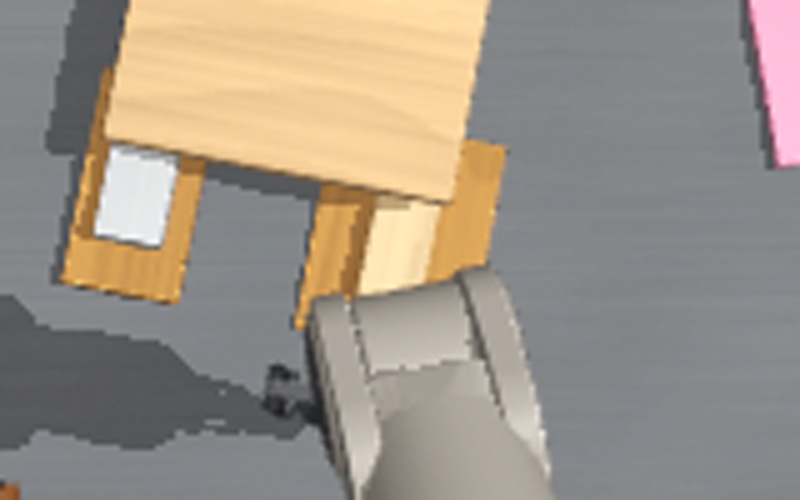

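```bash
python3 g.py .565 .387 .30 12.7
```

```text
t 18.3 pos [ 0.4424 -0.0585  0.2944] yaw 78.89 F [-0.7 -0.3 -0. ] w 0.0601
travel [0.4607, -0.0054, -0.0344] roll 1.1552
```

Request:
carry_out --pt "0.4607 -0.006 -0.035" --pt "0.4607 -0.006 -0.035" --pt "0.4607 -0.006 -0.035" --pt "0.4607 -0.006 -0.035" --pt "0.4607 -0.006 -0.035" --pt "0.4607 -0.006 -0.035" --pt "0.4607 -0.006 -0.035" --pt "0.4607 -0.006 -0.035" --pt "0.4607 -0.006 -0.035" --pt "0.4607 -0.006 -0.035" --pt "0.4607 -0.006 -0.035" --pt "0.4607 -0.006 -0.035" --pt "0.4607 -0.006 -0.035" --pt "0.4607 -0.006 -0.035" --pt "0.4607 -0.006 -0.035" --roll '[1.1552,1.1552,1.1552,1.1552,1.1552,1.1552,1.1552,1.1552,1.1552,1.1552,1.1552,1.1552,1.1552,1.1552,1.1552]' --claw '[0.06,0.06,0.06,0.06,0.06,0.06,0.06,0.06,0.06,0.06,0.06,0.06,0.06,0.06,0.06]'

```text
time_s: 19.8
tool_pos: [0.5652, 0.3854, 0.2999]
ee_rot: [0.703, 0.078, -0.077, -0.702]
ft_force: [-0.4, -0.7, 0.6]
width: 0.0604
```

```bash
python3 g.py .565 .387 .178 12.7
```

```text
t 19.8 pos [0.5652 0.3854 0.2999] yaw 12.58 F [-0.4 -0.7  0.6] w 0.0604
travel [0.0001, 0.1219, 0.0018] roll -0.0021
```

Request:
carry_out --pt "0 0.04 0" --pt "0 0.08 0" --pt "0 0.11 0" --pt "0 0.119 0" --pt "0 0.1215 0" --pt "0 0.1215 0" --pt "0 0.1215 0" --pt "0 0.1215 0" --pt "0 0.1215 0" --pt "0 0.1215 0" --pt "0 0.1215 0" --pt "0 0.1215 0" --pt "0 0.1215 0" --roll '[0,0,0,0,0,0,0,0,0,0,0,0,0]' --claw '[0.06,0.06,0.06,0.06,0.06,0.06,0.06,0.03,0.03,0.03,0.03,0.03,0.03]'

```text
time_s: 21.1
tool_pos: [0.5651, 0.3876, 0.1806]
ee_rot: [-0.702, -0.079, 0.077, 0.703]
ft_force: [-1.5, -1.6, 6.1]
width: 0.038
```

```bash
python3 g.py .565 .387 .278 12.7;  python3 - <<'E'
from m import *
a=eyes.camera("top"); rect(comp(a,(.612,.486),.08,.08,.12),'tin')
a0,_=pickle.load(open('p0.pkl','rb')); rect(comp(a0,(.612,.486),.08,.08,.12),'tin0')
E
```

```text
t 21.1 pos [0.5651 0.3876 0.1806] yaw 12.7 F [-1.5 -1.6  6.1] w 0.038
travel [-0.0, -0.0974, -0.0005] roll -0.0Traceback (most recent call last):
  File "<stdin>", line 2, in <module>
  File "m.py", line 20, in comp
    j=1+np.argmax(st[1:,4]); return X[(l==j)&(X[...,2]>z0)&(X[...,2]<z1)]
        ~~~~~~~~~^^^^^^^^^^
    return _wrapfunc(a, 'argmax', axis=axis, out=out, **kwds)
    return bound(*args, **kwds)
ValueError: attempt to get argmax of an empty sequence
```

Request:
carry_out --pt "0 -0.02 0" --pt "0 -0.05 0" --pt "0 -0.08 0" --pt "0 -0.1 0" --pt "0 -0.1 0" --pt "0 -0.1 0" --pt "0 -0.1 0" --roll '[0,0,0,0,0,0,0]' --claw '[0.03,0.03,0.03,0.03,0.03,0.03,0.03]'

```text
time_s: 21.85
tool_pos: [0.5643, 0.3865, 0.2774]
ee_rot: [0.703, 0.078, -0.079, -0.702]
ft_force: [-0.1, 0.4, -0.8]
width: 0.0378
```

```bash
python3 g.py .4606 -.0618 .29 78.9;  python3 - <<'E'
from m import *
b=eyes.camera("scene");a=eyes.camera("top");pickle.dump((a,b),open('p3.pkl','wb'))
save(b,'s9.png')
for q in(a,b):
  im=q['img'].astype(int); wood=(im[...,0]>160)&(im[...,0]-im[...,2]>40)
  X=cloud(q); m=wood&(X[...,2]>.08)&(X[...,2]<.13)&(np.hypot(X[...,0]-.574,X[...,1]-.335)<.09)
  P=X[m]
  if len(P)<30: continue
  rect(P,'held'); k=plane(P)
  for t in(0,.05): print(k[2]+np.array([.574+.216*t,.345-.976*t])@k[:2])
E
```

```text
t 21.85 pos [0.5643 0.3865 0.2774] yaw 12.72 F [-0.1  0.4 -0.8] w 0.0378
travel [-0.1998, -0.0118, -0.4145] roll -1.1551
held c [577.8 321.8] size [42.2 84. ] long ang -78.3 n 296 z 105.0
slope deg [-0.46  0.31] n 258
0.10541109100470128
0.10506344648731086
held c [576. 341.] size [ 46.2 125.2] long ang -77.4 n 260 z 105.6
slope deg [0.82 1.14] n 234
0.1055198982182318
0.10470504006599253
```

View pics/s9.png

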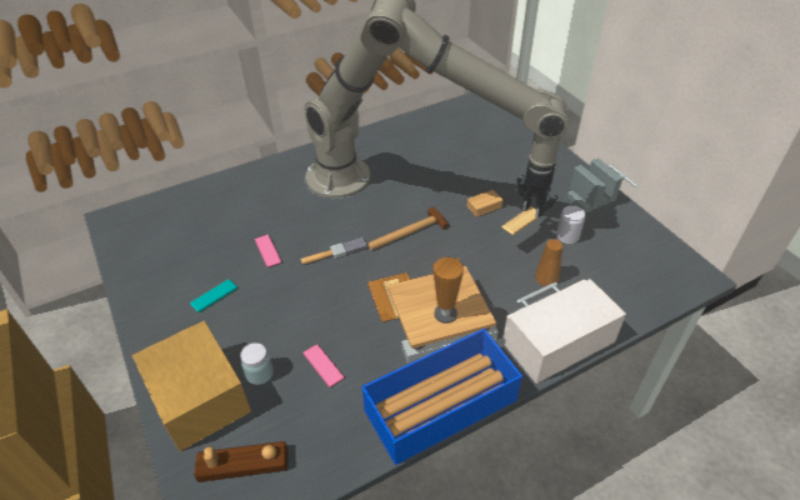

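Request:
carry_out --pt "-0.1998 -0.012 -0.4145" --pt "-0.1998 -0.012 -0.4145" --pt "-0.1998 -0.012 -0.4145" --pt "-0.1998 -0.012 -0.4145" --pt "-0.1998 -0.012 -0.4145" --pt "-0.1998 -0.012 -0.4145" --pt "-0.1998 -0.012 -0.4145" --pt "-0.1998 -0.012 -0.4145" --pt "-0.1998 -0.012 -0.4145" --pt "-0.1998 -0.012 -0.4145" --pt "-0.1998 -0.012 -0.4145" --pt "-0.1998 -0.012 -0.4145" --pt "-0.1998 -0.012 -0.4145" --pt "-0.1998 -0.012 -0.4145" --pt "-0.1998 -0.012 -0.4145" --pt "-0.1998 -0.012 -0.4145" --roll '[-1.1551,-1.1551,-1.1551,-1.1551,-1.1551,-1.1551,-1.1551,-1.1551,-1.1551,-1.1551,-1.1551,-1.1551,-1.1551,-1.1551,-1.1551,-1.1551]' --claw '[0.03,0.03,0.03,0.03,0.03,0.03,0.03,0.03,0.03,0.03,0.03,0.03,0.03,0.03,0.03,0.03]'

```text
time_s: 23.55
tool_pos: [0.4611, -0.0605, 0.2904]
ee_rot: [-0.546, -0.45, 0.45, 0.546]
ft_force: [-0.2, -0.6, -0.2]
width: 0.0377
```

```bash
python3 - <<'E'
from m import *
a=eyes.camera("top");b=eyes.camera("scene")
for n,q in(('t',a),('s',b)):
  im=q['img'].astype(int); wood=(im[...,0]>170)&(im[...,0]-im[...,2]>40)
  X=cloud(q); m=wood&(X[...,2]>.105)&(X[...,2]<.135)&(np.hypot(X[...,0]-.51,X[...,1]+.07)<.09)
  P=X[m]; rect(P,'held'+n);k=plane(P);print(k[2]+np.array([.56,-.082])@k[:2], k[2]+np.array([.5,-.07])@k[:2])
E
python3 g.py .4606 -.0618 .210 78.9
```

```text
heldt c [562.4 -75. ] size [24.6 43.5] long ang -74.3 n 70 z 117.7
slope deg [-8.44  1.16] n 63
0.1174509866858668 0.1265282836039885
helds c [506.8 -68.7] size [ 42.4 132.4] long ang -11.6 n 265 z 118.1
slope deg [-1.13  0.02] n 231
0.11700854116736827 0.11819457019708259
t 23.65 pos [ 0.461  -0.0608  0.2904] yaw 78.95 F [-0.1 -0.3 -0.1] w 0.0378
travel [-0.001, 0.0804, 0.0002] roll 0.0008
```

Request:
carry_out --pt "-0.001 0.03 0" --pt "-0.001 0.06 0" --pt "-0.001 0.08 0" --pt "-0.001 0.081 0" --pt "-0.001 0.081 0" --pt "-0.001 0.081 0" --pt "-0.001 0.081 0" --roll '[0,0,0,0,0,0,0]' --claw '[0.03,0.03,0.03,0.03,0.03,0.03,0.03]'

```text
time_s: 24.35
tool_pos: [0.4614, -0.0623, 0.2105]
ee_rot: [0.547, 0.45, -0.449, -0.545]
ft_force: [0.0, -0.6, 0.7]
width: 0.0381
```

Run:
```python
from m import *
a=eyes.camera("top");b=eyes.camera("scene")
for i in range(3): print(readout.state()['ft_force'],readout.state()['tool_pos']); eyes.camera('top')
for n,q in(('t',a),('s',b)):
  im=q['img'].astype(int); wood=(im[...,0]>170)&(im[...,0]-im[...,2]>40)
  X=cloud(q); m=wood&(X[...,2]>.03)&(X[...,2]<.05)&(np.hypot(X[...,0]-.51,X[...,1]+.07)<.09)
  P=X[m]
  if len(P)<20: continue
  rect(P,'held'+n);k=plane(P);print(k[2]+np.array([.56,-.082])@k[:2], k[2]+np.array([.5,-.07])@k[:2])
u,v=proj(b,np.array([.53,-.08,.03])).astype(int)
z=cv2.resize(b['img'][v-40:v+40,u-64:u+64],None,fx=6,fy=6,interpolation=cv2.INTER_CUBIC)
cv2.imwrite('pics/s10.png',z[...,::-1])
```

```text
[-0.48398346 -0.0243674  -1.17688464] [ 0.46112248 -0.06233552  0.21023621]
[-0.4626319   0.02872564 -1.02711497] [ 0.46100639 -0.06235904  0.21005886]
[ 0.58212507  0.11069273 -0.98163268] [ 0.46092508 -0.06236245  0.20991397]
heldt c [560.9 -75.8] size [27.1 46.1] long ang -69.8 n 76 z 38.1
slope deg [-5.77  0.72] n 63
0.03823334968966125 0.04442545780612229
helds c [516.6 -72.8] size [ 42.1 148.2] long ang -11.6 n 213 z 39.3
slope deg [0.29 1.94] n 204
0.03886179906664483 0.03896215529519677
```

View pics/s10.png

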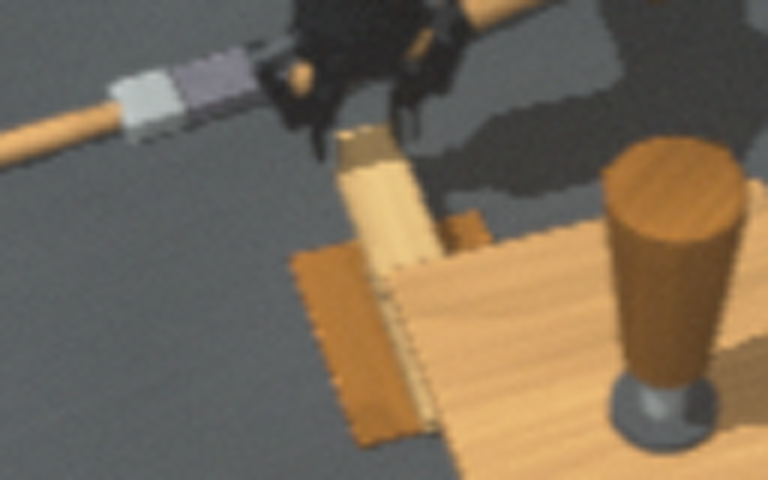

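Request:
carry_out --pt "0 0.001 0" --pt "0 0.002 0" --pt "0 0.002 0" --pt "0 0.002 0" --pt "0 0.002 0" --roll '[0,0,0,0,0]' --claw '[0.03,0.03,0.03,0.03,0.03]'

```text
time_s: 25.1
tool_pos: [0.4607, -0.0623, 0.2074]
ee_rot: [-0.546, -0.449, 0.449, 0.546]
ft_force: [-0.2, -0.2, -0.2]
width: 0.0376
```

```bash
python3 - <<'E'
from m import *
F=[]
for i in range(4): s=readout.state();F.append(np.r_[s['ft_force'],s['tool_pos']]); b=eyes.camera('scene'); 
a=eyes.camera('top');print(np.mean(F,0).round(4))
for n,q in(('t',a),('s',b)):
  im=q['img'].astype(int); wood=(im[...,0]>170)&(im[...,0]-im[...,2]>40)
  X=cloud(q); m=wood&(X[...,2]>.03)&(X[...,2]<.05)&(np.hypot(X[...,0]-.54,X[...,1]+.07)<.04)
  P=X[m]; print(n,len(P),np.median(P[:,2]))
E
python3 g.py .5519 -.0797 .208 78.9
```

```text
[-0.2585 -0.0224 -0.3319  0.4607 -0.0622  0.2074]
t 68 0.035377876932835575
s 132 0.03645614769577135
t 25.35 pos [ 0.4607 -0.0622  0.2074] yaw 78.9 F [-0.9 -0.7 -0.6] w 0.038
travel [0.0004, -0.0006, -0.0928] roll -0.0001
```

Request:
carry_out --pt "0 0 -0.01" --pt "0 0 -0.02" --pt "0 0 -0.025" --pt "0 0 -0.03" --pt "0 0 -0.035" --pt "0 0 -0.04" --pt "0 0 -0.045" --pt "0 0 -0.05" --pt "0 0 -0.05" --roll '[0,0,0,0,0,0,0,0,0]' --claw '[0.03,0.03,0.03,0.03,0.03,0.03,0.03,0.03,0.03]'

```text
time_s: 26.25
tool_pos: [0.5105, -0.072, 0.2075]
ee_rot: [0.546, 0.449, -0.449, -0.546]
ft_force: [-0.4, 0.1, -0.5]
width: 0.038
```

```bash
python3 - <<'E'
from m import *
a=eyes.camera('top');rect(comp(a,(.72,-.03),.2,.070,.09),'stand');plane(comp(a,(.72,-.03),.2,.070,.09))
E
python3 g.py .5519 -.0797 .2074 78.9
```

```text
stand c [707.1 -18.6] size [209.8 230.8] long ang 79.1 n 3939 z 79.3
slope deg [-0.05  0.06] n 3476
t 26.3 pos [ 0.5101 -0.0719  0.2074] yaw 78.88 F [-0.1  0.2 -1.5] w 0.0377
travel [0.0004, 0.0001, -0.0425] roll -0.0003
```

Entered freely. Continue to the end.

Request:
carry_out --pt "0 0 -0.005" --pt "0 0 -0.01" --pt "0 0 -0.015" --pt "0 0 -0.02" --pt "0 0 -0.025" --pt "0 0 -0.03" --pt "0 0 -0.035" --pt "0 0 -0.04" --pt "0 0 -0.042" --pt "0 0 -0.042" --pt "0 0 -0.042" --roll '[0,0,0,0,0,0,0,0,0,0,0]' --claw '[0.03,0.03,0.03,0.03,0.03,0.03,0.03,0.03,0.03,0.03,0.03]'

```text
time_s: 27.4
tool_pos: [0.5509, -0.0799, 0.2073]
ee_rot: [-0.546, -0.449, 0.449, 0.546]
ft_force: [1.0, 0.0, 0.1]
width: 0.0379
```

```bash
python3 - <<'E'
from m import *
a=eyes.camera('top');P=comp(a,(.72,-.03),.2,.070,.09);rect(P,'stand');plane(P)
E
python3 g.py .5519 -.0797 .2068 78.9
```

```text
stand c [707.8 -18.7] size [211.3 230.4] long ang 79.1 n 3541 z 79.3
slope deg [-0.03 -0.04] n 3161
t 27.45 pos [ 0.5508 -0.0799  0.2074] yaw 78.9 F [ 0.2  0.  -0.8] w 0.0381
travel [0.0004, 0.0006, -0.001] roll 0.0001
```

Request:
carry_out --pt "0 0.0006 0" --pt "0 0.0006 0" --pt "0 0.0006 0" --pt "0 0.0006 0" --pt "0 0.0006 0" --pt "0 0.0006 0" --pt "0 -0.01 0.005" --pt "0 -0.03 0.015" --pt "0 -0.06 0.04" --pt "0 -0.09 0.07" --pt "0 -0.09 0.1" --pt "0 -0.09 0.11" --pt "0 -0.09 0.11" --roll '[0,0,0,0,0,0,0,0,0,0,0,0,0]' --claw '[0.03,0.03,0.06,0.06,0.06,0.06,0.06,0.06,0.06,0.06,0.06,0.06,0.06]'

```text
time_s: 28.75
tool_pos: [0.4418, -0.0587, 0.2976]
ee_rot: [0.547, 0.449, -0.45, -0.545]
ft_force: [1.1, -1.2, 0.4]
width: 0.0598
```

```bash
python3 - <<'E'
from m import *
a=eyes.camera('top');b=eyes.camera('scene');P=comp(a,(.72,-.03),.2,.070,.09);rect(P,'stand');plane(P)
u,v=proj(a,np.array([.55,-.08,.08])).astype(int)
z=cv2.resize(a['img'][v-50:v+50,u-80:u+80],None,fx=5,fy=5,interpolation=cv2.INTER_CUBIC)
cv2.imwrite('pics/t11.png',z[...,::-1])
P=comp(a,(.55,-.08),.06,.029,.045);rect(P,'top shim');plane(P)
u,v=proj(b,np.array([.55,-.08,.03])).astype(int)
z=cv2.resize(b['img'][v-40:v+40,u-64:u+64],None,fx=6,fy=6,interpolation=cv2.INTER_CUBIC)
cv2.imwrite('pics/s11.png',z[...,::-1])
E
python3 g.py .6127 -.0916 .30 78.9
```

```text
stand c [707.1 -18.5] size [211.  230.3] long ang 78.8 n 4055 z 79.2
slope deg [-0.01 -0.02] n 3639
top shim c [561.9 -80.8] size [41.8 63.4] long ang -12.0 n 220 z 35.6
slope deg [0.1  0.41] n 203
t 28.85 pos [ 0.4438 -0.0591  0.2976] yaw 78.87 F [ 0.6  0.6 -0. ] w 0.06
travel [0.0007, -0.0021, -0.172] roll -0.0005
```

View pics/t11.png

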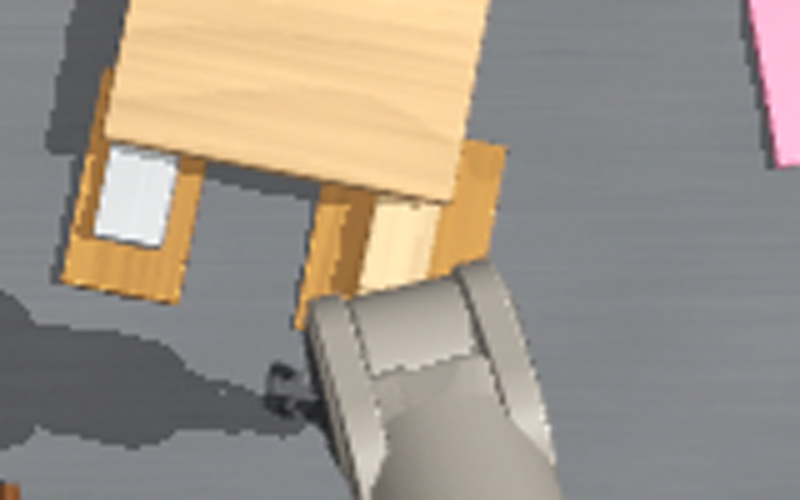

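View pics/s11.png

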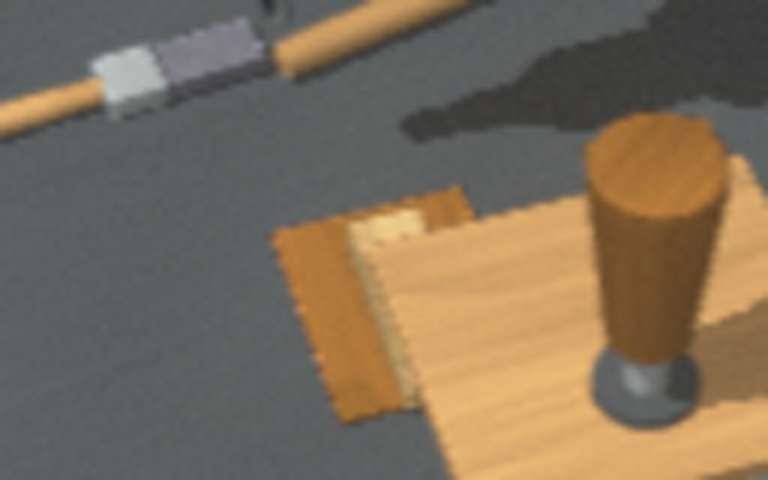

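Request:
carry_out --pt "0 -0.003 -0.05" --pt "0 -0.003 -0.1" --pt "0 -0.003 -0.15" --pt "0 -0.003 -0.172" --pt "0 -0.003 -0.172" --pt "0 -0.003 -0.172" --pt "0 0.005 -0.172" --pt "0 0.02 -0.172" --pt "0 0.03 -0.172" --pt "0 0.03 -0.172" --pt "0 0.03 -0.172" --pt "0 0.03 -0.172" --roll '[0,0,0,0,0,0,0,0,0,0,0,0]' --claw '[0,0,0,0,0,0,0,0,0,0,0,0]' --newtons 40

```text
time_s: 30.05
tool_pos: [0.612, -0.0919, 0.2678]
ee_rot: [0.546, 0.449, -0.449, -0.546]
ft_force: [0.3, 0.1, 0.3]
width: -0.0002
```

```bash
python3 g.py .6127 -.0916 .252 78.9
```

```text
t 30.05 pos [ 0.612  -0.0919  0.2678] yaw 78.9 F [0.3 0.1 0.3] w -0.0002
travel [0.0004, 0.0158, -0.0006] roll -0.0001
```

Request:
carry_out --pt "0 0.005 0" --pt "0 0.009 0" --pt "0 0.012 0" --pt "0 0.014 0" --pt "0 0.015 0" --pt "0 0.016 0" --pt "0 0.016 0" --roll '[0,0,0,0,0,0,0]' --claw '[0,0,0,0,0,0,0]'

```text
time_s: 30.75
tool_pos: [0.6116, -0.092, 0.2517]
ee_rot: [-0.546, -0.449, 0.45, 0.546]
ft_force: [-2.8, -1.3, 4.0]
width: -0.0002
```

Request:
carry_out --pt "0 0.001 0" --pt "0 0.002 0" --pt "0 0.0025 0" --pt "0 0.0025 0" --pt "0 0.0025 0" --roll '[0,0,0,0,0]' --claw '[0,0,0,0,0]'

```text
time_s: 31.25
tool_pos: [0.6116, -0.0918, 0.2514]
ee_rot: [0.546, 0.448, -0.45, -0.546]
ft_force: [-7.7, -1.0, 17.7]
width: 0.0002
```

Request:
carry_out --pt "0 0.0005 0" --pt "0 0.0005 0" --pt "0 0.0005 0" --pt "0 0.0005 0" --pt "0 0.0005 0" --roll '[0,0,0,0,0]' --claw '[0,0,0,0,0]'

```text
time_s: 31.75
tool_pos: [0.6117, -0.0917, 0.2514]
ee_rot: [0.547, 0.448, -0.45, -0.546]
ft_force: [-9.8, -1.4, 20.5]
width: 0.0
```

Run:
```python
from m import *
a=eyes.camera('top');b=eyes.camera('scene');s=readout.state();print(s['ft_force'],s['tool_pos'])
for q in (a,b):
  P=comp(q,(.72,-.03),.2,.070,.09);rect(P,'stand');plane(P)
```

```text
[-9.15226441 -0.80856112 19.69018527] [ 0.61164586 -0.09169989  0.25143642]
stand c [707.2 -19.3] size [211.7 229.6] long ang 78.8 n 2963 z 79.5
slope deg [0.65 0.37] n 2659
stand c [709.5 -18.9] size [217.8 231.9] long ang 79.0 n 2843 z 79.3
slope deg [0.66 0.37] n 2519
```

Request:
carry_out --pt "0 -0.002 0" --pt "0 -0.005 0" --pt "0 -0.01 0" --pt "0 -0.03 0" --pt "0 -0.07 0" --pt "0 -0.09 0.04" --pt "0 -0.1 0.09" --pt "0 -0.1 0.14" --pt "0 -0.1 0.17" --pt "0 -0.1 0.17" --pt "0 -0.1 0.17" --roll '[0,0,0,0,0,0,0,0,0,0,0]' --claw '[0,0,0,0,0,0,0,0,0,0,0]'

```text
time_s: 32.95
tool_pos: [0.4451, -0.0593, 0.3488]
ee_rot: [0.547, 0.449, -0.449, -0.545]
ft_force: [-0.6, -0.7, -0.5]
width: 0.0005
```

Run:
```python
from m import *
a=eyes.camera('top');b=eyes.camera('scene');s=readout.state();print(s['time_s'],s['ft_force'],s['tool_pos'])
a0,b0=pickle.load(open('p0.pkl','rb'))
for q in (a0,a,b0,b):
  P=comp(q,(.72,-.03),.2,.070,.09);rect(P,'stand');plane(P)
P=comp(a,(.55,-.08),.06,.029,.045);rect(P,'top shim');plane(P)
save(b,'s12.png')
for n,c,z0,z1 in(('offcut',(.383,.35),.025,.045),('jar',(.62,-.494),.07,.1),('blank',(.714,.325),.11,.16),('tin',(.612,.486),.08,.12),('brush',(.333,-.14),.008,.03)):
  for q in(b0,b): rect(comp(q,c,.1,z0,z1),n)
```

```text
33.05 [0.26626462 0.26192685 0.68559867] [ 0.44620415 -0.05944757  0.34885078]
stand c [707.5 -18.6] size [211.6 230.2] long ang 78.9 n 4051 z 79.3
slope deg [-0.   -0.04] n 3619
stand c [706.9 -18.4] size [210.3 230.5] long ang 79.0 n 4058 z 79.3
slope deg [-0.   -0.04] n 3609
stand c [709.3 -18.7] size [217.1 231.3] long ang 78.9 n 2880 z 79.1
slope deg [0.15 0.03] n 2550
stand c [709.9 -18.7] size [217.6 231.5] long ang 78.4 n 2871 z 79.1
slope deg [-0.01  0.04] n 2542
top shim c [568.4 -82. ] size [41.6 49.1] long ang -11.0 n 163 z 35.9
slope deg [0.   0.19] n 144
offcut c [380.  352.4] size [ 67.5 107.3] long ang 88.6 n 273 z 34.1
offcut c [380.9 351.2] size [ 68.1 103.4] long ang 88.4 n 276 z 34.3
jar c [ 628.6 -505. ] size [59.6 63. ] long ang 38.4 n 318 z 89.0
jar c [ 629.2 -503.4] size [60.9 61. ] long ang 33.0 n 320 z 89.2
blank c [728.4 333.5] size [44.8 48.9] long ang -17.7 n 185 z 136.2
blank c [728.7 332.1] size [46.4 50.2] long ang -14.9 n 184 z 136.6
tin c [624.7 497.9] size [67.7 71.8] long ang -69.0 n 246 z 98.6
tin c [623.8 497.2] size [66.7 69.6] long ang -37.1 n 240 z 97.7
brush c [ 337.1 -141.9] size [ 56.  192.7] long ang 78.2 n 335 z 17.3
brush c [ 337.2 -152.1] size [ 48.3 174.5] long ang 84.3 n 316 z 17.5
```

View pics/s12.png

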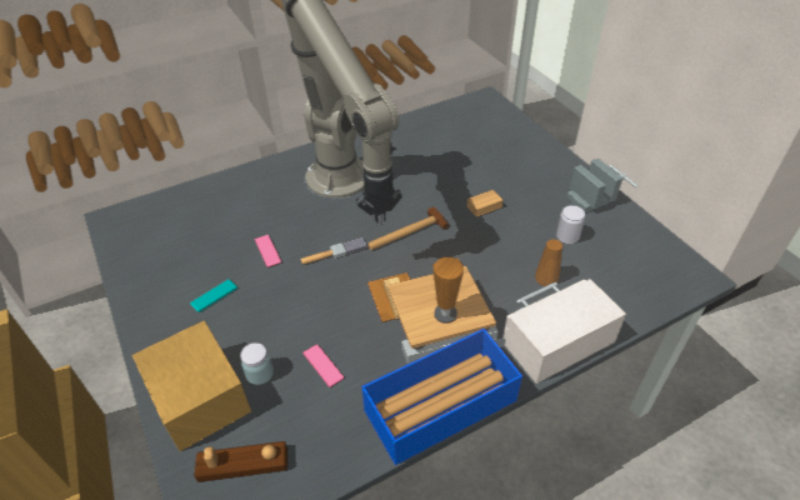

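Everything is in place and unmoved (stand pixel ~(440,305), shim end at ~(392,283), bystanders as at the start).

```bash
python3 -c "
from cell import workorder
print(workorder.close_job())"
```

```text
the job is handed in; nothing more can be done
None
```

The stand no longer has a hanging foot. It was the right front one, over the thin board, and I stacked three shims flat under it one by one. I then pressed on the stand's top above that foot, let go, and handed the job in at about 33 s. No verdict was reported.

**Shims:** the stack's top measured 16, 26 and about 36 mm above the bench after each shim. That leaves about 1.5 mm of play under the foot, which sits 37.5 mm up. The third shim slid in without any measurable force.

**Press:** it reached about 20 N. The stand tipped about 0.75° onto the stack, and the fingertips sank no further as the force rose from 4 to 20 N, so the foot bears on the shims. The stand came back level when I let go.

**Last checks:**
- The stand was level within about 0.05° and within 1 mm of where it started. The top shim was flat within 0.2°, and the arm was touching nothing.
- The offcut, jar, blank and tin were within about 1–2 mm of their first positions.
- **Brush:** its measured centre differed by about 10 mm between pictures. I put that down to outlining noise, because it looks unmoved in the images and the arm never touched it.
- **Mallet:** I checked it only by eye; it looked unmoved.
- The shims' contact with the fingers after release was judged from the wrist force and pictures, not measured directly.

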